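# Dry-fit the tapered sleeve in the vise

### The arm

A 6-joint arm with a two-finger parallel gripper is mounted at the origin on the work surface. World frame = base frame: x ahead of the robot, y to its left, z up, the work surface at z = 0. Lengths are in m, angles in rad, forces in N, time in s.
With the tool pointing down it reaches from about 0.35 to 0.975 m from the base axis. Payload 4.9 kg.
Tool frame: the origin (TCP) lies midway between the tips of the shut fingers; the grasp point (between the pads) lies ctrl.grip_point_offset behind it (ctrl.grip_point_offset is the distance from the TCP to the grasp point, in m); x points along the fingers, y is the direction in which the jaws open and shut, and the axes are right-handed (so a half turn about x gives the same grasp; the last joint's range is limited). The gripper opens to 85 mm and grips with 20 to 120 N. Pads are 22 mm wide; open, the fingers measure 114 mm over their backs; the gripper's body (76 mm by 85 mm) begins 54 mm behind the grasp point. The pads swing forward as they close: fully open they stand 13 mm farther back than shut.
Start: joints at [-1.308, 0.053, 1.613, -0, 1.476, -0.119], TCP at [0.233, -0.58, 0.231] pointing down, gripper open.
Joint ranges: [-3.01, 3.01], [-1.01, 2.22], [0.06, 2.58], [-1.02, 4.17], [0.09, 2.62], [-3.14, 3.14]. Speed limits (rad/s): [2.57, 2.57, 3.14, 3.14, 3.14, 3.14].

### API

Orientations are given as a rotation vector (axis times angle).
In Python, from station import ctrl gives the robot as it stands. The module is installed in compiled form; this text tells all that it offers.
- The arm moves only by the tool drive_tool, never from a script. Its argument "commands" is text: rows parted by semicolons, each of 5 numbers parted by spaces: the closure, from -1 (fully open) to 1 (shut), so that 0 is half open, then the shift along the tool's x, y, z in units of 40 mm (1.0 is 40 mm), then the turn about the tool's x in units of 5 degrees (1.0 is 5 degrees). A call has 1 to 8 rows; each row is the pose to reach, as a shift and turn from the pose commanded when the call began, along the tool's axes at that moment; what a row does not reach only later rows make up. A row lasts 1/12 s, in which the tool goes at most 41.7 mm and 7.16 degrees, less where a joint would pass 70% of its speed; a pose out of reach is approached as far as the arm can. A call with a gripper value outside its range is refused whole. The fingers move at their own pace and stop on an object; "newtons" is the grip in N (left out, the last holds). Time passes only in rows, so rows that repeat a pose let the fingers close. It gives the time, the measured TCP pose, the force and the opening at its end, in the units of the state.
- ctrl.get_obs(): the state, without advancing time (a new reading comes with each control period).
- ctrl.get_image(name): name is "side" or "top"; returns (picture, depth): 400x640x3 uint8, blue, green, red; 400x640 float32, m along the optical axis (not along the pixel's ray), 0 where there is no reading.
- ctrl.camera_info(name): a dict with "K" (3x3 intrinsics, pixels), "T" (4x4, takes a point from camera to world coordinates). Camera axes: x right, y down, z forward; pixel columns grow to the right and rows downward; lengths in m; the calibration is good to about 2 mm. A picture is of the moment at which its call begins. camera_info takes no time and is no camera call.
- ctrl.finish_job(): hands the job in, once; it reports no verdict.
The state is a dict: "t": time; "q": joint angles; "dq": joint speeds; "effort": joint torques, N m; "tool_pos": TCP position; "tool_rot": TCP orientation; "contact_force": force on the tool from outside, world axes, zero at the start; "wrist_torque": the same for the moment, N m; "opening": finger opening in m.
Only numpy, scipy, OpenCV 4.12 (cv2) and the standard library are available. Lean on these libraries where they do the work, as an engineer would, in place of code of your own. Each camera call takes 0.05 s, during which the arm holds its last target.

### The job

Three tapered brass sleeves of different sizes stand on the plumber's bench; the middle-sized one belongs in the tapered brass socket held in the bench vise. Dry-fit it: lower it narrow end first into the socket until it just rests loosely and upright in the taper, and let go. Do not drop it in, and do not ram it, or it wedges and shoves the socket down between the jaws; leave the small and the large sleeve standing where they are.

Things in the scene. Friction and masses are not known exactly. Their poses are not given: they have to be found in the camera images.
- sleeve: middle-sized tapered brass sleeve, 75 mm tall, about 0.24 kg, standing on its narrow end. Lower 50 mm a cone, diameter 30 mm at the bottom to 50 mm; above it a straight round collar of diameter 54 mm, 25 mm tall, the place to grip, at any yaw. At rest in the socket its narrow end is about 35 mm below the rim, its collar's underside 15 mm above. Origin: centre of the underside; z up its axis
- socket_mouth (a point): centre of the brass socket's mouth, level with its rim, z up, 150 mm above the bench. Bore 44 mm wide at the mouth, same taper as the sleeve; rim 58 mm over all. Held upright by friction in a fixed grey vise: pushed down with over about 17 N it slips and stays down, up to 40 mm. Jaws 105 mm wide, tops 30 mm below the rim, nothing of the vise higher; screw to the robot's right
- sleeve_small: bystander: the small tapered brass sleeve, same form, 51 mm tall, cone 20 to 32 mm, collar 36 mm in diameter, standing on its narrow end. Origin: centre of the underside
- sleeve_large: bystander: the large tapered brass sleeve, same form, 90 mm tall, cone 48 to 67 mm, collar 69 mm in diameter, standing on its narrow end. Origin: centre of the underside. The three sleeves stand in any order, at least 100 mm apart centre to centre
Things that resemble listed ones, but are neither listed nor needed, are in the scene too. What is shaped like the sleeve but orange or purple is not meant.

How it is judged:
At the end, for the whole second after the job is handed in: The middle-sized sleeve rests released and still in the socket, narrow end down, its narrow end at least 22 mm below the socket's rim and within 12 mm of the socket's axis, upright within 10 degrees; the socket has not been shoved down by 8 mm or more in the vise (horizontal distance between sleeve and socket_mouth below 0.012 m and z of sleeve in the frame of socket_mouth below -0.022 m and angle between sleeve's own z axis and vertical below 0.175 rad and linear speed of sleeve below 0.03 m/s and distance of socket_mouth from where it was at the start of the episode below 0.008 m); the robot touches nothing.
It fails at once if the sleeve is dropped into the socket (faster than 0.5 m/s at the mouth) (horizontal distance between sleeve and socket_mouth below 0.02 m and z of sleeve in the frame of socket_mouth below 0.01 m and linear speed of sleeve above 0.5 m/s).
It fails at once if the small or the large sleeve is shifted by more than 40 mm or tipped over (distance of any of sleeve_small, sleeve_large from where it was at the start of the episode above 0.04 m or angle between any of sleeve_small, sleeve_large's own z axis and vertical above 0.6 rad).
It also fails if it takes over 35 s, if anything falls off the work surface, if the arm or the gripper's body presses on something with over 40 N, if the wrist force passes 120 N, or if a joint passes its speed limit or range.

## Working session

There is one attempt and no reset: what is moved stays moved. The work goes in short steps, Python scripts to look and compute and a tool call to move; the robot and the scene stay as the last step left them, time stands still between calls to the robot, and variables do not carry over. Pictures are saved under pics/ and viewed, and the job is handed in when it is done.

Besides the shell and the picture viewer there is one more tool, called as a command line: name --argument value ..., lists and objects as JSON in quotes. drive_tool: Moves the arm, as the interface text tells. Its arguments: {"type":"object","properties":{"commands":{"type":"string"},"newtons":{"type":"number"}},"required":["commands"]}

```bash
mkdir -p pics; python3 - <<'E'
from station import ctrl
import cv2,numpy as np
print(ctrl.get_obs(), ctrl.grip_point_offset)
for n in("side","top"):
    im,d=ctrl.get_image(n); cv2.imwrite(f"pics/{n}0.png",im); np.savez(f"{n}0.npz",im=im,d=d)
    print(n,ctrl.camera_info(n))
E
```

```text
{'t': 0.0, 'q': array([-1.30797691e+00,  5.33568061e-02,  1.61430170e+00,  4.74536852e-06,
        1.47598261e+00, -1.18992807e-01]), 'dq': array([ 1.41730061e-03, -8.60666144e-05, -7.91159343e-04, -1.00123205e-04,
       -1.75761842e-03,  1.45986546e-03]), 'effort': array([-3.62129802e-03, -3.93690062e+01, -3.70174956e+01, -5.18339730e-04,
        7.14440772e-03, -1.00087848e-05]), 'tool_pos': array([ 0.23271996, -0.57938768,  0.23005844]), 'tool_rot': array([ 2.01309178,  0.39117222, -2.01338392]), 'contact_force': array([-0.10934246, -0.27577862, -0.01458568]), 'wrist_torque': array([-0.03039121,  0.03629159,  0.06106679]), 'opening': 0.08536757926695147} 0.0187
side {'K': array([[388.04048846,   0.        , 312.90693859],
       [  0.        , 388.04048846, 195.08468027],
       [  0.        ,   0.        ,   1.        ]]), 'T': array([[-0.73772733, -0.38788192,  0.55254502,  0.12140269],
       [-0.6747381 ,  0.39688778, -0.62226087,  0.55189233],
       [ 0.02206537, -0.83188203, -0.55451367,  0.54582699],
       [ 0.        ,  0.        ,  0.        ,  1.        ]])}
top {'K': array([[480.66474744,   0.        , 312.7860911 ],
       [  0.        , 480.66474744, 198.20443039],
       [  0.        ,   0.        ,   1.        ]]), 'T': array([[ 0.02424149, -0.99447087,  0.10217647,  0.45055634],
       [-0.99966761, -0.02321639,  0.0112101 ,  0.04224539],
       [-0.00877595, -0.10241426, -0.99470312,  1.14658125],
       [ 0.        ,  0.        ,  0.        ,  1.        ]])}
```

View pics/top0.png

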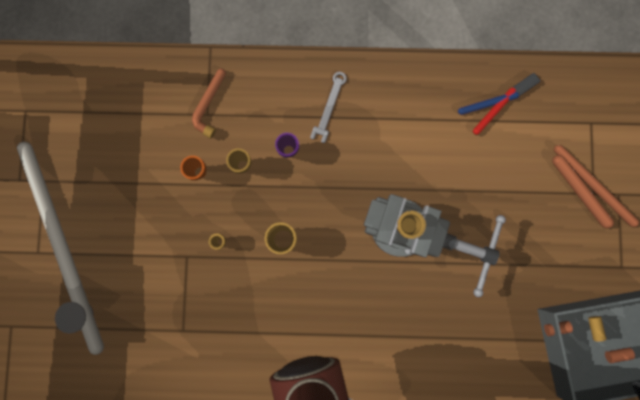

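View pics/side0.png

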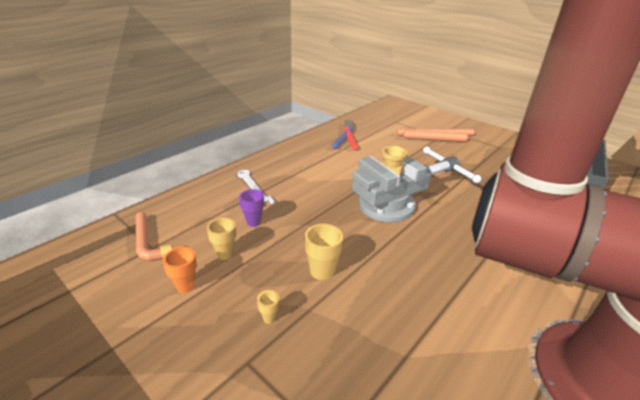

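The top view has five sleeve-like candidates: orange (193,167), brass (238,160), purple (287,145), small brass (217,241) and large brass (281,238). The socket is in the vise at (411,224). I choose the middle-sized brass one at (238,160). Next I measure them and check a close crop.

```bash
cat > h.py <<'E'
import numpy as np,cv2
from station import ctrl
from scipy.optimize import least_squares
def world(n,d):
    c=ctrl.camera_info(n);K=c["K"];T=c["T"]
    v,u=np.mgrid[:400,:640]
    P=np.stack([(u-K[0,2])/K[0,0]*d,(v-K[1,2])/K[1,1]*d,d],-1)
    W=P@T[:3,:3].T+T[:3,3]; W[d<=0]=np.nan
    return W
def proj(n,p):
    c=ctrl.camera_info(n);T=np.linalg.inv(c["T"]);q=T[:3,:3]@p+T[:3,3];q=c["K"]@q;return q[:2]/q[2]
E
python3 - <<'E'
from h import *
t=np.load("top0.npz");W=world("top",t["d"]);s=np.load("side0.npz");S=world("side",s["d"])
for nm,(u,v),z in [("orange",(193,167),.075),("mid",(238,160),.075),("purple",(287,145),.075),("small",(217,241),.051),("large",(281,238),.09),("socket",(411,224),.15)]:
    r=24
    w=W[v-r:v+r,u-r:u+r].reshape(-1,3); w=w[~np.isnan(w[:,0])]
    top=np.percentile(w[:,2],99.5)
    m=w[np.abs(w[:,2]-z)<.007]
    if len(m)<4: print(nm,top,len(m));continue
    (c,rad)=cv2.minEnclosingCircle(m[:,:2].astype(np.float32))
    f=least_squares(lambda p:np.hypot(m[:,0]-p[0],m[:,1]-p[1])-p[2],[*c,rad]).x
    # side
    c2=S.reshape(-1,3); k=(np.hypot(c2[:,0]-c[0],c2[:,1]-c[1])<.055)&(np.abs(c2[:,2]-z)<.006);q=c2[k]
    g=least_squares(lambda p:np.hypot(q[:,0]-p[0],q[:,1]-p[1])-p[2],[*c,rad]).x if len(q)>4 else None
    print(nm,"zmax",top.round(4),len(m),"enc",np.round(c,4),round(rad,4),"fit",f.round(4),"side",len(q),None if g is None else g.round(4), "enc side",cv2.minEnclosingCircle(q[:,:2].astype(np.float32)) if len(q) else 0)
im=t["im"]
a=cv2.resize(im[110:270,160:320],(480,480),interpolation=cv2.INTER_CUBIC);b=cv2.resize(im[184:264,361:441],(300,300),interpolation=cv2.INTER_CUBIC)
o=np.zeros((480,780,3),np.uint8);o[:,:480]=a;o[:300,480:]=b;cv2.imwrite("pics/crop0.png",o)
E
```

```text
orange zmax 0.078 158 enc [0.6246 0.3296] 0.0284 fit [0.6244 0.3295 0.0249] side 309 [0.6256 0.3326 0.0248] enc side ((0.6265712380409241, 0.332468181848526), 0.027943456545472145)
mid zmax 0.0775 153 enc [0.6433 0.2271] 0.0273 fit [0.6432 0.2264 0.0248] side 240 [0.6446 0.2296 0.0248] enc side ((0.6445741653442383, 0.22868545353412628), 0.02797575667500496)
purple zmax 0.0775 154 enc [0.6822 0.1181] 0.0275 fit [0.682  0.1173 0.0247] side 190 [0.6838 0.1209 0.0248] enc side ((0.6851598024368286, 0.12089204788208008), 0.02854844182729721)
small zmax 0.0532 96 enc [0.4592 0.2726] 0.0181 fit [0.4591 0.2722 0.0159] side 220 [0.4606 0.2752 0.0159] enc side ((0.46135732531547546, 0.27539876103401184), 0.019113151356577873)
large zmax 0.0935 183 enc [0.4691 0.1248] 0.0346 fit [0.4695 0.1244 0.0322] side 349 [0.4708 0.1276 0.0322] enc side ((0.4715941250324249, 0.1269334852695465), 0.035789359360933304)
socket zmax 0.1533 311 enc [ 0.5023 -0.151 ] 0.0294 fit [ 0.5026 -0.1501  0.025 ] side 215 [ 0.5043 -0.1462  0.0252] enc side ((0.50542151927948, -0.14835742115974426), 0.03072126768529415)
```

View pics/crop0.png

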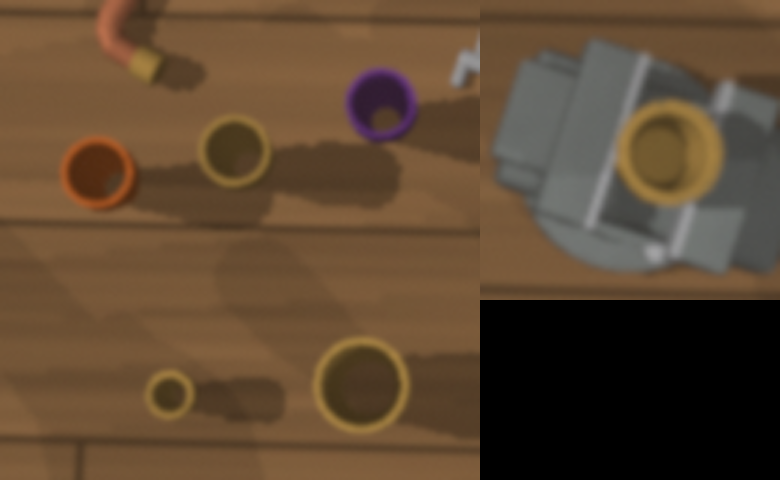

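```bash
cat > rel.py <<'E'
import sys,numpy as np
from station import ctrl
from scipy.spatial.transform import Rotation as R
o=ctrl.get_obs();M=R.from_rotvec(o["tool_rot"]).as_matrix()
t=np.array(list(map(float,sys.argv[1:4])))
print("t",o["t"],"pos",o["tool_pos"].round(4),"F",o["contact_force"].round(2),"open",round(o["opening"],4),"q",o["q"].round(2))
print("axes x",M[:,0].round(3),"y",M[:,1].round(3),"z",M[:,2].round(3),"units",(M.T@(t-o["tool_pos"])/.04).round(3))
E
python3 rel.py 0.6438 0.2281 0.22; python3 rel.py 0.5035 -0.1485 0.25
```

```text
t 0.1 pos [ 0.2327 -0.5794  0.2302] F [ 0.09 -0.85  0.33] open 0.0855 q [-1.31  0.05  1.61 -0.    1.48 -0.12]
axes x [-0.001  0.002 -1.   ] y [ 0.373 -0.928 -0.002] z [-0.928 -0.373 -0.   ] units [  0.286 -14.905 -17.059]
t 0.1 pos [ 0.2327 -0.5794  0.2302] F [ 0.09 -0.85  0.33] open 0.0855 q [-1.31  0.05  1.61 -0.    1.48 -0.12]
axes x [-0.001  0.002 -1.   ] y [ 0.373 -0.928 -0.002] z [-0.928 -0.373 -0.   ] units [ -0.48   -7.477 -10.297]
```

drive_tool --commands "-1 0 -0.65 -0.75 -1; -1 0 -1.3 -1.5 -2; -1 0 -1.95 -2.25 -3; -1 0 -2.6 -3 -4; -1 0 -3.25 -3.75 -5; -1 0 -3.9 -4.5 -6; -1 0 -4.55 -5.25 -7; -1 0 -5.2 -6 -8" --newtons 30

```text
t: 0.77
tool_pos: [0.3783, -0.2956, 0.2308]
tool_rot: [1.558, 0.938, -1.558]
contact_force: [1.0, -0.8, -0.1]
opening: 0.0853
```

```bash
python3 rel.py 0.6438 0.2281 0.22
```

```text
t 0.7667 pos [ 0.3783 -0.2956  0.2308] F [ 1.01 -0.79 -0.05] open 0.0853 q [-0.82 -0.31  1.94  0.    1.51 -0.33]
axes x [-0.  0. -1.] y [ 0.884 -0.468 -0.   ] z [-0.468 -0.884 -0.   ] units [  0.274  -0.262 -14.675]
```

drive_tool --commands "-1 0 0 -1 -1; -1 0 0 -2 -2; -1 0 -0.1 -3 -3; -1 0 -0.1 -4 -4; -1 0 -0.1 -5 -5; -1 0 -0.1 -6 -6; -1 0 -0.1 -7 -7; -1 0 -0.1 -8 -8"

```text
t: 1.43
tool_pos: [0.5257, -0.0113, 0.2309]
tool_rot: [1.051, 1.302, -1.052]
contact_force: [0.6, 0.1, -0.0]
opening: 0.0853
```

```bash
python3 rel.py 0.6438 0.2281 0.20
```

```text
t 1.4333 pos [ 0.5257 -0.0113  0.2309] F [ 0.63  0.12 -0.03] open 0.0853 q [-0.16 -0.19  1.84 -0.    1.49 -0.37]
axes x [-0. -0. -1.] y [ 0.978  0.21  -0.   ] z [ 0.21  -0.978  0.   ] units [ 0.772  4.147 -5.23 ]
```

drive_tool --commands "-1 0.1 0.6 -0.75 0; -1 0.2 1.2 -1.5 0; -1 0.3 1.8 -2.25 0; -1 0.4 2.4 -3 0; -1 0.5 3 -3.75 0; -1 0.6 3.6 -4.5 0; -1 0.7 4.15 -5.23 0; -1 0.77 4.15 -5.23 0"

```text
t: 2.1
tool_pos: [0.6454, 0.2307, 0.1983]
tool_rot: [1.052, 1.304, -1.052]
contact_force: [-0.7, -0.5, -0.3]
opening: 0.0853
```

```bash
python3 rel.py 0.6438 0.2281 0.04; python3 - <<'E'
from h import *
im,d=ctrl.get_image("side");cv2.imwrite("pics/side1.png",im)
E
```

```text
t 2.1 pos [0.6454 0.2307 0.1983] F [-0.66 -0.51 -0.34] open 0.0853 q [0.23 0.21 1.49 0.   1.44 0.02]
axes x [-0.002  0.002 -1.   ] y [ 0.978  0.21  -0.001] z [ 0.21  -0.978 -0.002] units [ 3.958 -0.05   0.064]
```

View pics/side1.png

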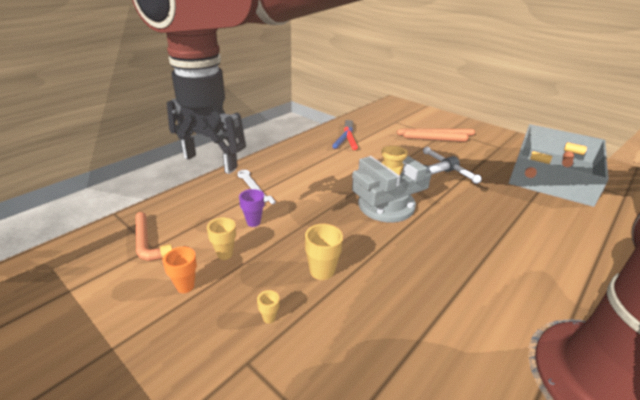

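The side view shows the gripper open above the middle brass sleeve at (222,238). The orange (181,268) and purple (252,207) sleeves are clear to either side of the jaws. I descend.

drive_tool --commands "-1 0.7 0 0 0; -1 1.4 0 0 0; -1 2.1 0 0 0; -1 2.5 0 0 0; -1 2.5 0 0 0; -1 2.5 0 0 0"

```text
t: 2.65
tool_pos: [0.6437, 0.2244, 0.0993]
tool_rot: [1.054, 1.302, -1.058]
contact_force: [-0.3, 0.0, -0.4]
opening: 0.0853
```

```bash
python3 rel.py 0.6438 0.2281 0.04; python3 - <<'E'
from h import *
im,d=ctrl.get_image("side");cv2.imwrite("pics/side2.png",cv2.resize(im[140:300,120:320],(800,640))[:600])
E
```

```text
t 2.65 pos [0.6437 0.2244 0.0993] F [-0.31  0.01 -0.4 ] open 0.0853 q [ 0.23  0.29  1.57 -0.    1.28  0.02]
axes x [-0.003 -0.001 -1.   ] y [ 0.979  0.205 -0.003] z [ 0.205 -0.979  0.   ] units [ 1.482  0.025 -0.09 ]
```

View pics/side2.png

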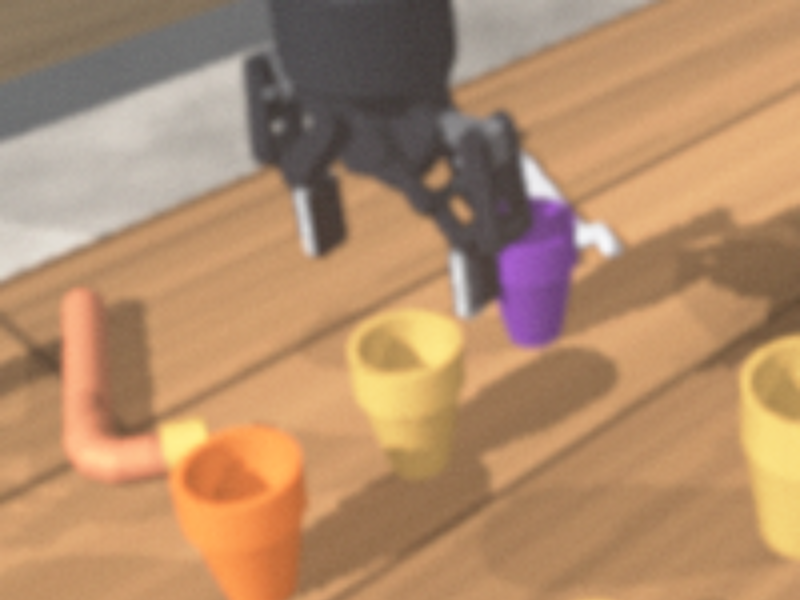

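The close crop shows both fingertips straddling the yellow sleeve at crop (410,345), still above its rim. I finish the descent with a small centring shift.

drive_tool --commands "-1 0.4 0.02 -0.08 0; -1 0.8 0.02 -0.08 0; -1 1.2 0.02 -0.08 0; -1 1.5 0.02 -0.08 0; -1 1.5 0.02 -0.08 0; -1 1.5 0.02 -0.08 0"

```text
t: 3.2
tool_pos: [0.6436, 0.2284, 0.0383]
tool_rot: [1.053, 1.302, -1.058]
contact_force: [-0.3, -0.6, 0.5]
opening: 0.0854
```

```bash
python3 rel.py 0.6438 0.2281 0.04; python3 - <<'E'
from h import *
im,d=ctrl.get_image("side");cv2.imwrite("pics/side3.png",cv2.resize(im[140:300,120:320],(800,640))[:600])
E
```

```text
t 3.2 pos [0.6436 0.2284 0.0383] F [-0.31 -0.56  0.53] open 0.0854 q [ 0.23  0.36  1.6  -0.    1.19  0.02]
axes x [-0.004 -0.001 -1.   ] y [ 0.979  0.206 -0.004] z [ 0.206 -0.979  0.   ] units [-0.042  0.002  0.009]
```

View pics/side3.png

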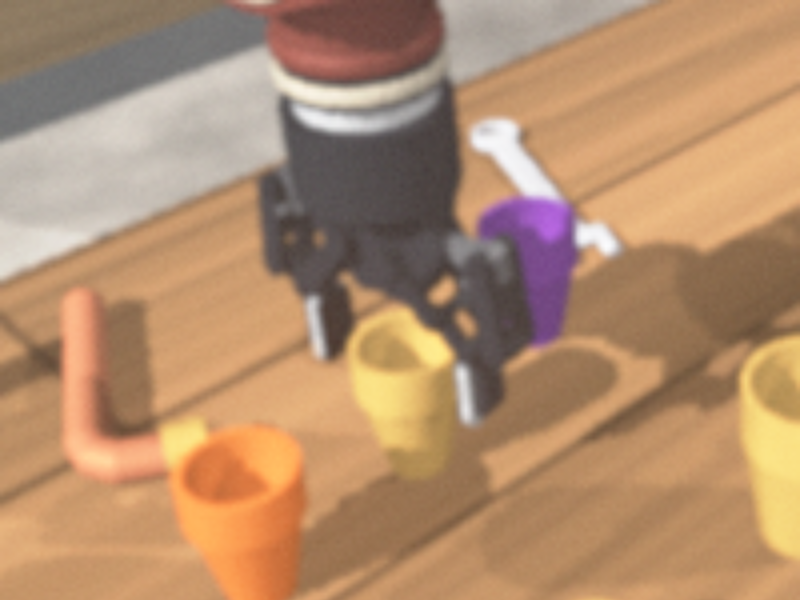

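The fingertips now straddle the collar (crop 325,330 and 475,400). I close the gripper.

drive_tool --commands "1 0 0 0 0; 1 0 0 0 0; 1 0 0 0 0; 1 0 0 0 0; 1 0 0 0 0; 1 0 0 0 0; 1 0 0 0 0; 1 0 0 0 0" --newtons 35

```text
t: 3.92
tool_pos: [0.6456, 0.2289, 0.042]
tool_rot: [1.056, 1.299, -1.054]
contact_force: [-1.3, -0.3, 5.4]
opening: 0.0532
```

```bash
python3 rel.py 0.6438 0.2281 0.04; python3 - <<'E'
from h import *
im,d=ctrl.get_image("side");cv2.imwrite("pics/side4.png",cv2.resize(im[140:300,120:320],(800,640))[:600])
E
```

```text
t 3.9167 pos [0.6456 0.2289 0.042 ] F [-1.29 -0.29  5.37] open 0.0532 q [ 0.23  0.36  1.59 -0.    1.19  0.02]
axes x [ 0.002  0.    -1.   ] y [0.979 0.206 0.002] z [ 0.206 -0.979 -0.   ] units [ 0.05  -0.049  0.011]
```

View pics/side4.png

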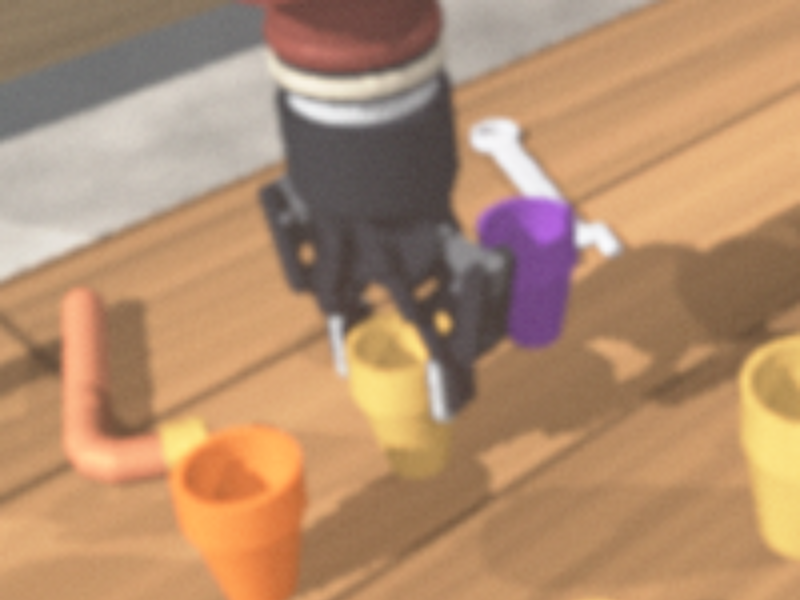

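The opening is 53 mm, so the collar is gripped. I lift and check that it hangs upright.

drive_tool --commands "1 -0.4 0 0 0; 1 -1 0 0 0; 1 -1.8 0 0 0; 1 -2.6 0 0 0; 1 -3.4 0 0 0; 1 -4.2 0 0 0; 1 -5 0 0 0; 1 -5 0 0 0"

```text
t: 4.63
tool_pos: [0.6482, 0.2296, 0.2507]
tool_rot: [1.063, 1.291, -1.044]
contact_force: [1.3, 0.4, 0.3]
opening: 0.0532
```

drive_tool --commands "1 0 0 0 0; 1 0 0 0 0; 1 0 0 0 0; 1 0 0 0 0"

```text
t: 4.97
tool_pos: [0.6437, 0.2285, 0.2375]
tool_rot: [1.053, 1.303, -1.059]
contact_force: [0.2, -0.3, -1.4]
opening: 0.0532
```

```bash
python3 rel.py 0.5035 -0.1485 0.245; python3 - <<'E'
from h import *
im,d=ctrl.get_image("side");cv2.imwrite("pics/side5.png",cv2.resize(im[40:240,120:320],(600,600)));np.savez("side5.npz",im=im,d=d)
im,d=ctrl.get_image("top");cv2.imwrite("pics/top5.png",im)
E
```

```text
t 4.9667 pos [0.6437 0.2285 0.2375] F [ 0.2  -0.29 -1.38] open 0.0532 q [0.23 0.19 1.46 0.   1.5  0.02]
axes x [-0.004 -0.001 -1.   ] y [ 0.979  0.206 -0.005] z [ 0.206 -0.979  0.   ] units [-0.162 -5.371  8.501]
```

View pics/side5.png

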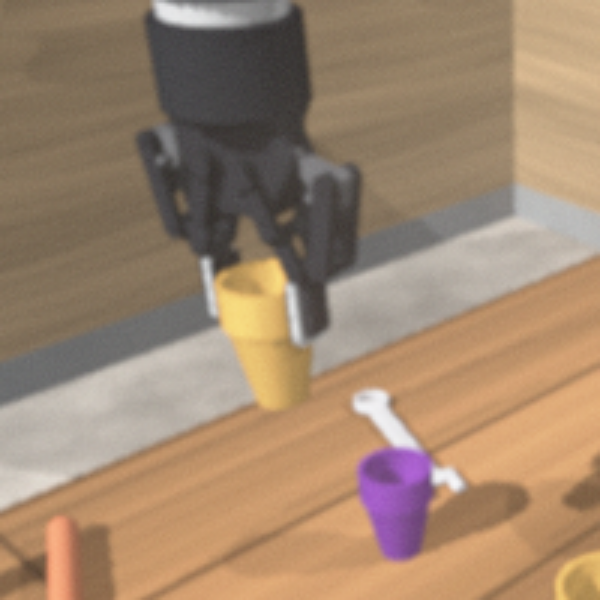

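The sleeve is held, but it may be tilted: the collar is near crop (255,300) and the base near (284,400). I check by overlaying an upright model and fitting the depth points.

```bash
cat > fit.py <<'E'
from h import *
from scipy.spatial.transform import Rotation as R
def fit(npz,c0,tag,sel=.06):
    z=np.load(npz);im=z["im"];W=world("side",z["d"]);hsv=cv2.cvtColor(im,cv2.COLOR_BGR2HSV)
    c0=np.array(c0)
    near=(np.linalg.norm(W-(c0+[0,0,.037]),axis=-1)<sel)
    m=near&(hsv[...,0]>12)&(hsv[...,0]<32)&(hsv[...,1]>80)
    m=cv2.erode(m.astype(np.uint8),np.ones((3,3)))>0
    P=W[m]
    cam=ctrl.camera_info("side")["T"][:3,3]
    def local(p,P):
        Rm=R.from_euler("xy",p[3:5]).as_matrix(); return (P-p[:3])@Rm
    def res(p):
        L=local(p,P);r=np.hypot(L[:,0],L[:,1]);h=L[:,2]
        prof=np.where(h>50e-3,27e-3,15e-3+h/50e-3*10e-3)
        return np.clip(np.r_[r-prof,np.maximum(h-.075,0),np.maximum(-h,0)],-.012,.012)
    # drop inner-surface points: keep those below rim-ish & camera side
    d=cam-c0;d=d[:2]/np.linalg.norm(d[:2])
    best=None
    P=P[((P[:,:2]-c0[:2])@d)>0.0]
    for a in(-.2,0,.2):
        for b in(-.2,0,.2):
            f=least_squares(res,[*c0,a,b],loss="soft_l1",f_scale=.002)
            if best is None or f.cost<best.cost:best=f
    p=best.x;Rm=R.from_euler("xy",p[3:5]).as_matrix()
    print(tag,len(P),"base",p[:3].round(4),"axis",Rm[:,2].round(3),"tilt deg",np.degrees(np.arccos(Rm[2,2])).round(1),"rms mm",(1e3*np.sqrt(np.mean(res(p)[:len(P)]**2))).round(2))
    o=im.copy()
    for q,col in((p,(0,255,0)),(np.r_[c0,0,0],(255,0,255))):
        Rm=R.from_euler("xy",q[3:5]).as_matrix()
        for h,r in((0,.015),(.05,.025),(.05,.027),(.075,.027)):
            pts=[proj("side",Rm@[r*np.cos(t),r*np.sin(t),h]+q[:3]) for t in np.linspace(0,6.28,30)]
            cv2.polylines(o,[np.int32(np.array(pts)*16)],True,col,1,shift=4)
    u,v=map(int,proj("side",c0+[0,0,.04]));u=max(60,min(u,580));v=max(60,v)
    cv2.imwrite(f"pics/{tag}.png",cv2.resize(o[v-60:v+60,u-60:u+60],(600,600),interpolation=cv2.INTER_CUBIC))
    return p
E
python3 - <<'E'
from fit import *
fit("side0.npz",[.644,.2285,0],"fitref")
fit("side5.npz",[.644,.2285,.197],"fit5")
E
```

```text
fitref 1030 base [ 0.644   0.2301 -0.0014] axis [ 0.044 -0.027  0.999] tilt deg 3.0 rms mm 7.49
fit5 673 base [0.6442 0.2287 0.1966] axis [ 0.028 -0.005  1.   ] tilt deg 1.6 rms mm 0.97
```

View pics/fit5.png

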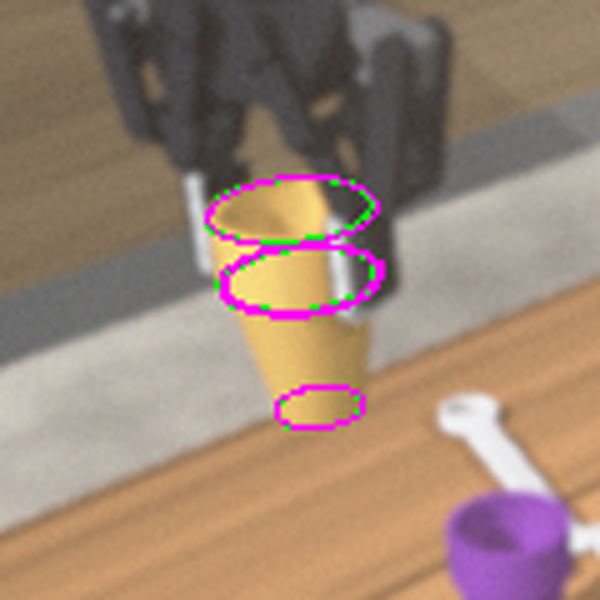

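The model fit (rms 1 mm) shows the sleeve upright (1.6° tilt) and centred, with its base 41 mm below the TCP. The apparent tilt was perspective. I carry it to the socket.

drive_tool --commands "1 -0.1 -0.2 0.3 0; 1 -0.2 -0.6 0.9 0; 1 -0.25 -1 1.6 0; 1 -0.25 -1.4 2.3 0; 1 -0.25 -1.85 3 0; 1 -0.25 -2.3 3.7 0; 1 -0.25 -2.75 4.4 0; 1 -0.25 -3.2 5.1 0"

```text
t: 5.73
tool_pos: [0.5603, 0.0009, 0.2504]
tool_rot: [1.055, 1.3, -1.056]
contact_force: [0.3, -1.3, -1.9]
opening: 0.0531
```

drive_tool --commands "1 0 -0.4 0.65 0; 1 0 -0.8 1.3 0; 1 0 -1.2 1.9 0; 1 0 -1.6 2.5 0; 1 0 -1.9 3 0; 1 0 -2.1 3.3 0; 1 0 -2.17 3.4 0; 1 0 -2.17 3.4 0"

```text
t: 6.4
tool_pos: [0.5039, -0.1492, 0.2505]
tool_rot: [1.057, 1.299, -1.057]
contact_force: [-0.4, -0.0, -1.8]
opening: 0.0533
```

drive_tool --commands "1 0 0 0 0; 1 0 0 0 0; 1 0 0 0 0; 1 0 0 0 0; 1 0 0 0 0; 1 0 0 0 0"

```text
t: 6.9
tool_pos: [0.5048, -0.1478, 0.2505]
tool_rot: [1.055, 1.301, -1.055]
contact_force: [-0.2, -0.4, -2.6]
opening: 0.0533
```

```bash
python3 rel.py 0.5033 -0.1485 0.20; python3 - <<'E'
from fit import *
im,d=ctrl.get_image("side");np.savez("side6.npz",im=im,d=d)
o=ctrl.get_obs()["tool_pos"]
fit("side6.npz",[o[0],o[1],o[2]-.041],"fit6",.05)
E
```

```text
t 6.9 pos [ 0.5048 -0.1478  0.2505] F [-0.24 -0.41 -2.61] open 0.0533 q [-0.43 -0.2   1.82  0.    1.52 -0.63]
axes x [-0.  0. -1.] y [ 0.978  0.207 -0.   ] z [ 0.207 -0.978 -0.   ] units [ 1.262 -0.042  0.01 ]
fit6 571 base [ 0.5058 -0.1477  0.2095] axis [0.024 0.002 1.   ] tilt deg 1.4 rms mm 1.26
```

View pics/fit6.png

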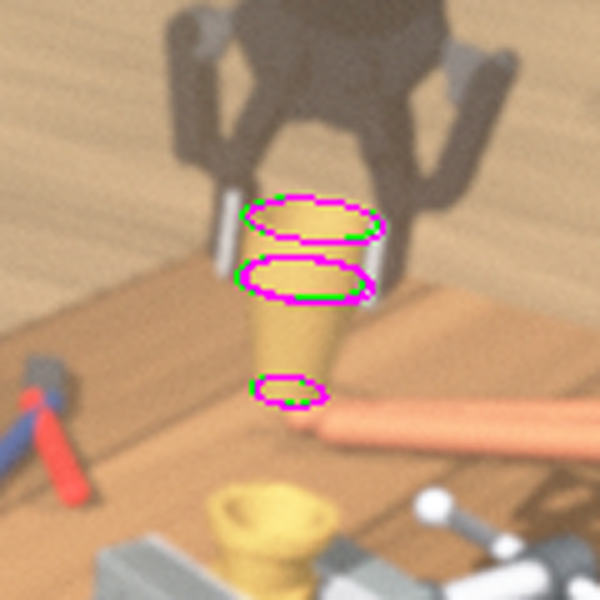

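The sleeve hangs upright and aligned above the socket mouth (crop ~(270,510)); its base is at (0.506,-0.148) and the socket is at about (0.505,-0.147). I lower it in stages, watching the force.

drive_tool --commands "1 0.2 -0.03 0 0; 1 0.45 -0.03 0 0; 1 0.7 -0.03 0 0; 1 0.95 -0.03 0 0; 1 1.15 -0.03 0 0; 1 1.25 -0.03 0 0; 1 1.3 -0.03 0 0; 1 1.3 -0.03 0 0"

```text
t: 7.62
tool_pos: [0.5033, -0.1483, 0.1978]
tool_rot: [1.055, 1.301, -1.056]
contact_force: [0.1, 0.9, -1.6]
opening: 0.0531
```

drive_tool --commands "1 0.1 0 0 0; 1 0.2 0 0 0; 1 0.3 0 0 0; 1 0.4 0 0 0; 1 0.5 0 0 0; 1 0.5 0 0 0"

```text
t: 8.12
tool_pos: [0.5029, -0.1481, 0.1772]
tool_rot: [1.055, 1.302, -1.056]
contact_force: [-0.3, 1.3, -1.8]
opening: 0.053
```

```bash
python3 rel.py 0.5033 -0.1485 0.156; python3 - <<'E'
from fit import *
im,d=ctrl.get_image("side");np.savez("side7.npz",im=im,d=d)
cv2.imwrite("pics/side7.png",cv2.resize(im[80:220,320:480],(800,600)[:2],interpolation=cv2.INTER_CUBIC))
im,d=ctrl.get_image("top");cv2.imwrite("pics/top7.png",im)
E
```

```text
t 8.1167 pos [ 0.5029 -0.1481  0.1772] F [-0.32  1.31 -1.79] open 0.053 q [-0.43 -0.15  1.9   0.    1.39 -0.64]
axes x [-0.002  0.001 -1.   ] y [ 0.979  0.206 -0.002] z [ 0.206 -0.979 -0.001] units [0.53  0.008 0.011]
```

View pics/side7.png

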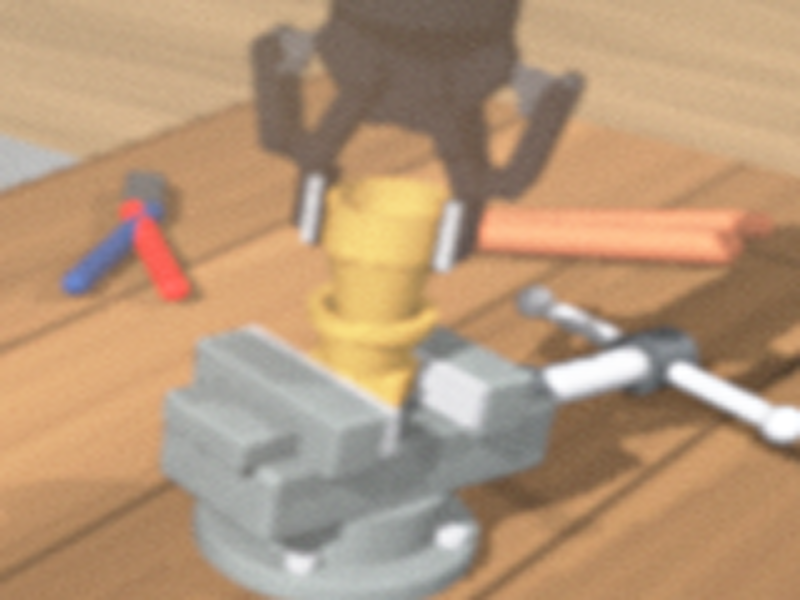

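The sleeve has entered the socket at crop (375,300), centred and with no contact force yet. I continue in finer steps.

drive_tool --commands "1 0.08 0 0 0; 1 0.16 0 0 0; 1 0.24 0 0 0; 1 0.3 0 0 0; 1 0.35 0 0 0; 1 0.35 0 0 0"

```text
t: 8.72
tool_pos: [0.5033, -0.1484, 0.1639]
tool_rot: [1.055, 1.301, -1.055]
contact_force: [-0.2, -0.6, -2.7]
opening: 0.0532
```

drive_tool --commands "1 0.03 0 0 0; 1 0.06 0 0 0; 1 0.06 0 0 0; 1 0.06 0 0 0"

```text
t: 9.05
tool_pos: [0.5036, -0.1485, 0.1622]
tool_rot: [1.055, 1.3, -1.055]
contact_force: [-0.1, 0.1, -2.4]
opening: 0.053
```

drive_tool --commands "1 0.03 0 0 0; 1 0.06 0 0 0; 1 0.06 0 0 0; 1 0.06 0 0 0"

```text
t: 9.38
tool_pos: [0.5039, -0.1486, 0.1599]
tool_rot: [1.055, 1.299, -1.055]
contact_force: [2.2, -0.4, -2.3]
opening: 0.0534
```

drive_tool --commands "1 0.02 0 0 0; 1 0.04 0 0 0; 1 0.04 0 0 0; 1 0.04 0 0 0"

```text
t: 9.72
tool_pos: [0.504, -0.1486, 0.1586]
tool_rot: [1.055, 1.299, -1.055]
contact_force: [3.2, -1.1, -0.0]
opening: 0.0531
```

Light contact: a +x push of 3 N, and the weight is starting to be taken up. I shift slightly towards +x and ease down a little.

drive_tool --commands "1 0 0.02 0 0; 1 0.02 0.03 0.01 0; 1 0.03 0.03 0.01 0; 1 0.03 0.03 0.01 0"

```text
t: 10.05
tool_pos: [0.5044, -0.149, 0.158]
tool_rot: [1.054, 1.301, -1.057]
contact_force: [-2.9, -1.2, 6.5]
opening: 0.0533
```

drive_tool --commands "1 0.02 0 0 0; 1 0.03 0 0 0; 1 0.03 0 0 0; 1 0.03 0 0 0"

```text
t: 10.38
tool_pos: [0.5045, -0.1492, 0.1577]
tool_rot: [1.054, 1.3, -1.057]
contact_force: [-5.8, -1.5, 9.2]
opening: 0.0526
```

It is seated: about 10 N upward, below the 17 N slip limit. I relax the press a little, then open.

drive_tool --commands "1 -0.02 -0.01 0 0; 1 -0.04 -0.015 0 0; 1 -0.04 -0.015 0 0; 1 -0.04 -0.015 0 0" --newtons 20

```text
t: 10.72
tool_pos: [0.5043, -0.149, 0.1578]
tool_rot: [1.055, 1.299, -1.056]
contact_force: [-1.2, -2.5, 4.2]
opening: 0.0531
```

drive_tool --commands "0.2 0 0 0 0; 0 0 0 0 0; -0.3 0 0 0 0; -0.6 0 0 0 0; -1 0 0 0 0; -1 0 0 0 0; -1 0 0 0 0; -1 0 0 0 0"

```text
t: 11.38
tool_pos: [0.504, -0.1485, 0.157]
tool_rot: [1.055, 1.301, -1.055]
contact_force: [-0.1, -0.2, 0.7]
opening: 0.0855
```

```bash
python3 rel.py 0.5033 -0.1485 0.25; python3 - <<'E'
from fit import *
im,d=ctrl.get_image("side");np.savez("side8.npz",im=im,d=d)
cv2.imwrite("pics/side8.png",cv2.resize(im[80:220,320:480],(800,600),interpolation=cv2.INTER_CUBIC))
E
```

```text
t 11.3833 pos [ 0.504  -0.1485  0.157 ] F [-0.07 -0.16  0.73] open 0.0855 q [-0.43 -0.13  1.92  0.    1.36 -0.64]
axes x [-0.001  0.    -1.   ] y [ 0.979  0.206 -0.   ] z [ 0.206 -0.979 -0.001] units [-2.326 -0.019 -0.004]
```

View pics/side8.png

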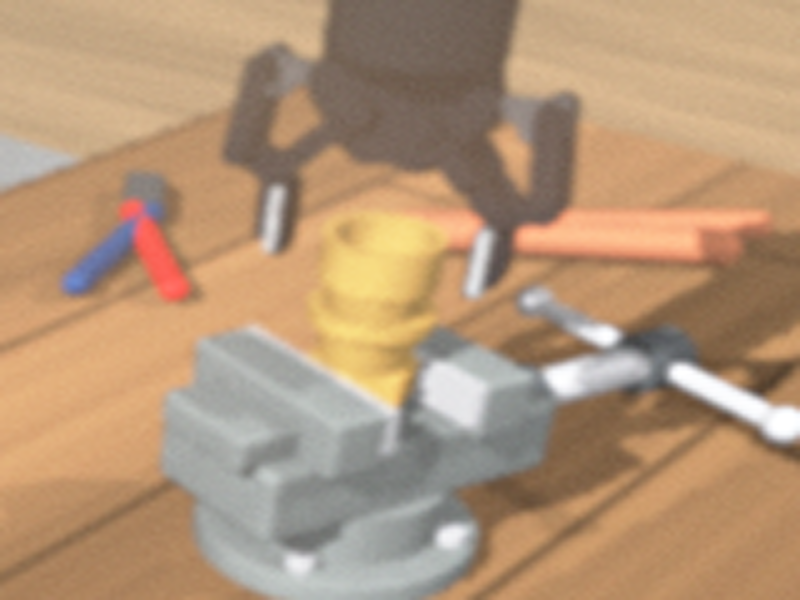

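The sleeve sits upright in the socket at crop (380,260), and the fingers are clear at (275,215) and (485,260). The socket rim is where it was. I retreat straight up and check again.

drive_tool --commands "-1 -0.3 0 0 0; -1 -0.8 0 0 0; -1 -1.5 0 0 0; -1 -2.2 0 0 0; -1 -2.9 0 0 0; -1 -3.4 0 0 0; -1 -3.5 0 0 0; -1 -3.5 0 0 0"

```text
t: 12.1
tool_pos: [0.505, -0.1491, 0.3001]
tool_rot: [1.055, 1.295, -1.053]
contact_force: [0.1, 0.1, 0.6]
opening: 0.0858
```

```bash
python3 - <<'E'
from fit import *
im,d=ctrl.get_image("side");np.savez("side9.npz",im=im,d=d)
fit("side9.npz",[.504,-.1485,.116],"fit9",.06)
fit("side9.npz",[.505,-.148,.116],"fit9b",.045)
W=world("side",d);W0=world("side",np.load("side0.npz")["d"])
# socket outer cyl r=29: points radius 27.5-31 : top height before/after
for w in(W0,W):
    r=np.hypot(w[...,0]-.5048,w[...,1]+.1475);k=(r>.026)&(r<.033)&(w[...,2]>.125)&(w[...,2]<.16)
    print("socket rim z pct",np.percentile(w[k][:,2],[50,90,97]).round(4),k.sum())
print(ctrl.get_obs()["tool_pos"],ctrl.get_obs()["contact_force"])
E
```

```text
fit9 597 base [ 0.5015 -0.1435  0.1134] axis [ 0.067 -0.091  0.994] tilt deg 6.5 rms mm 2.49
fit9b 506 base [ 0.5028 -0.1441  0.1109] axis [ 0.045 -0.082  0.996] tilt deg 5.4 rms mm 2.52
socket rim z pct [0.1484 0.1508 0.1512] 112
socket rim z pct [0.1475 0.1506 0.1511] 93
[ 0.50427483 -0.14872012  0.29772396] [ 0.12364184  0.45940718 -0.4733117 ]
```

View pics/fit9.png

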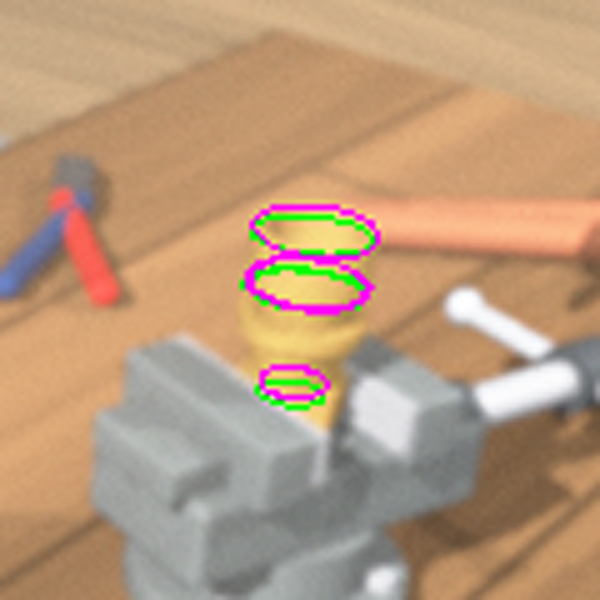

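The socket rim height is unchanged (0.151 m before and after). The 6° tilt fit is unreliable because socket points got mixed in, so I measure the collar alone.

```bash
python3 - <<'E'
from fit import *
from scipy.spatial.transform import Rotation as R
for npz in("side9.npz",):
    W=world("side",np.load(npz)["d"]);r=np.hypot(W[...,0]-.5048,W[...,1]+.1475)
    print("zmax",np.percentile(W[(r<.035)&(W[...,2]>.16)&(W[...,2]<.21)][:,2],[90,97,99.5]))
    P=W[(r<.036)&(W[...,2]>.169)&(W[...,2]<.186)]; d=np.array([.1214-.5048,.5519+.1475]);d/=np.linalg.norm(d)
    P=P[(P[:,:2]-[.5048,-.1475])@d>.008]
    def res(p):
        L=(P-[p[0],p[1],.177])@R.from_euler("xy",p[2:]).as_matrix();return np.hypot(L[:,0],L[:,1])-.027
    f=least_squares(res,[.505,-.1475,0,0],loss="soft_l1",f_scale=.001);print(len(P),f.x.round(4),"tilt deg",np.degrees(np.hypot(*f.x[2:])).round(1),np.sqrt(np.mean(res(f.x)**2)))
im,d=ctrl.get_image("top");cv2.imwrite("pics/top9.png",im)
cv2.imwrite("pics/side9.png",np.load("side9.npz")["im"])
W=world("top",d);w=W[150:260,365:460].reshape(-1,3);w=w[(w[:,2]>.182)&(w[:,2]<.2)];print("rim top",len(w), len(w) and cv2.minEnclosingCircle(w[:,:2].astype(np.float32)))
if len(w)>20:
    A=np.c_[w[:,:2]-w[:,:2].mean(0),np.ones(len(w))];s=np.linalg.lstsq(A,w[:,2],rcond=None)[0];print("slope deg",np.degrees(s[:2]),"z",s[2])
E
```

```text
zmax [0.19048208 0.19124989 0.19186867]
171 [ 0.5057 -0.1494 -0.0237  0.0124] tilt deg 1.5 0.0010403499970227635
rim top 88 ((0.5050179362297058, -0.14570190012454987), 0.025647075846791267)
slope deg [ 1.4303074  -1.70748431] z 0.1899576951775184
```

View pics/side9.png

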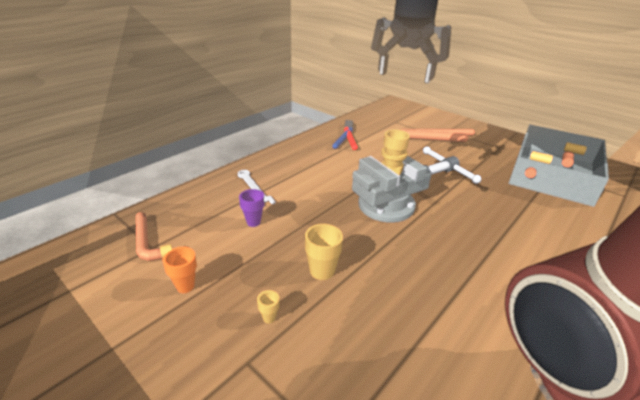

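The sleeve is seated in the socket at (396,150). Its rim is at z ≈ 0.190, so the narrow end is about 35 mm below the socket rim, and the tilt is about 2°. The small sleeve (268,305) and the large one (323,252) have not moved, and the gripper is clear. I hand the job in.

```bash
python3 -c "
from station import ctrl
print(ctrl.finish_job())"
```

```text
the job is handed in; nothing more can be done
None
```

I gripped the middle-sized brass sleeve by its collar, carried it to the vise and lowered it into the socket in small steps. I stopped at about 10 N of contact, eased off, opened the gripper and backed straight up. The job is handed in at about 12 s of the 35 s allowed; no verdict was reported.

**Last checks:**
- **Seating:** the sleeve's rim is at z ≈ 0.190 m, so its narrow end is about 35 mm below the socket rim. Its collar is within about 3 mm of the socket's axis.
- **Upright:** the tilt is about 1.5–2.2°, from the collar and rim fits.
- **Socket:** the rim height is unchanged at 0.151 m, so it did not slip.
- **Bystanders:** the small and large sleeves look unmoved in the last side picture, though I did not measure them again.
- **Gripper:** it is well clear and touching nothing.

**One check disagreed:** a fit of the whole sleeve gave a tilt of 5–6.5° with a poor residual of 2.5 mm. I set it aside because it had picked up points on the socket, and even that is within the 10° limit.

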